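# Isolate and open the test kiln

## Task

The test kiln on the bench has finished and cooled. Turn its rotary isolator fully back to off and only then lift the loose lid off the kiln and lay it gently, handle up, centrally on the two-bar lid rest, so that both bars carry it level and its plug hangs between them; let go of it there. Leave the cup and the jar where they stand.

Things in the scene. Friction and masses are not known exactly. Their poses are not given: they have to be found in the camera images.
- kiln: Fixed round test kiln, 140 mm across, 100 mm high, aluminium jacket with two dark bands and a pale firebrick rim; open chamber 76 mm across and 76 mm deep in the middle. A low grey terminal cover (26x56 mm, top at 76 mm) stands out on its +x side. Origin: centre of the underside, z up. It and the lid rest change places between starts.
- kiln_lid: Loose round lid on the kiln, 0.25 to 0.5 kg: pale disc 136 mm across, 14 mm thick. Origin: centre of the disc's underside, 100 mm above the kiln's origin at the start; z up. Below, a plug 68 mm across reaches 12 mm down into the chamber (4 mm play). On top a dark wooden bar handle on two posts, 66 mm long along x, 14 mm wide, 34 to 48 mm above the origin.
- lid_handle (a point): Middle of the lid's handle bar, 41 mm above the lid's origin; x along the bar (66 mm), y across it (14 mm, the direction to pinch).
- lid_rest: Fixed steel lid rest: two level bars, each 150 mm long along the rest's x and 16 mm wide, centred 54 mm either side of the middle along y (clear gap 92 mm), tops 45 mm above the bench, on feet with low ties (tops at 14 mm). Origin: centre of the underside on the bench, z up. A lid lying properly on it has its origin 45 mm above this one.
- switch_box: Fixed grey bench box, 94x94 mm, 42 mm high, with the kiln's isolator on its top. Origin: centre of the underside, z up. White marks on its top: a round dot on the +y side (off), a short bar on the +x side (on). A black cable gland stands out on the +x side.
- isolator (a joint): Black isolator handle on the box, turning about the vertical through the box's centre. 0 = off stop: nose points to the dot (box +y); 1.57 = on stop: nose points to the bar mark (box +x). It grows clockwise seen from above, so off is reached by turning anticlockwise. Starts between 1.15 and 1.5; stays where it is left (friction about 0.12 N m).
- isolator_grip (a point): Point on the isolator's axis at the middle height of its grip bar, 65 mm above the bench; y points along the bar to the nose, x across it. The bar is 52 mm long plus a 10 mm narrower nose, 16 mm wide, from 51 to 75 mm above the bench.
- bisque_cup: Bystander: plain clay-coloured cup, 69 mm across, 83 mm high; origin at the centre of its underside.
- glaze_jar: Bystander: squat jar with black lid, 62 mm across, 66 mm high; origin at the centre of its underside.

How it is judged:
On the way, in this order (a step that is already met when the one before it is completed fails the run):
1. the isolator is turned to off while the lid is still on the kiln (value of joint isolator below 0.12 rad and z of kiln_lid in the frame of kiln below 0.105 m and horizontal distance between kiln_lid and kiln below 0.012 m), for 0.2 s.
2. the lid is lifted clear above the kiln (value of joint isolator below 0.12 rad and z of kiln_lid in the frame of kiln above 0.125 m), for 0.1 s.
At the end, for the whole second after the job is handed in: The isolator is within 0.12 rad of its off stop; the lid lies at rest, handle up and level (tilt under 0.06 rad) on the lid rest, its origin 42 to 48 mm above the rest's, within 35 mm of the middle along the bars and 14 mm across them; cup and jar within 30 mm of where they stood (value of joint isolator below 0.12 rad and x of kiln_lid in the frame of lid_rest between -0.035 and 0.035 m and y of kiln_lid in the frame of lid_rest between -0.014 and 0.014 m and z of kiln_lid in the frame of lid_rest between 0.042 and 0.048 m and angle between kiln_lid's own z axis and vertical below 0.06 rad and linear speed of kiln_lid below 0.02 m/s and angular speed of kiln_lid below 0.1 rad/s and distance of each of bisque_cup, glaze_jar from where it was at the start of the episode below 0.03 m); the robot touches nothing.
It fails at once if the lid is lifted while the isolator is not off (value of joint isolator above 0.2 rad and z of kiln_lid in the frame of kiln above 0.112 m).
It fails at once if the lid is dropped or slammed onto the rest (still moving at over 0.45 m/s within 40 mm of lying on it, as after a fall of 10 mm) (horizontal distance between kiln_lid and lid_rest below 0.08 m and z of kiln_lid in the frame of lid_rest below 0.085 m and linear speed of kiln_lid above 0.45 m/s).
It fails at once if the cup or the jar is moved by over 30 mm (distance of any of bisque_cup, glaze_jar from where it was at the start of the episode above 0.03 m).
It also fails if it takes over 58 s, if anything falls off the work surface, if the arm or the gripper's body presses on something with over 40 N, if the wrist force passes 120 N, or if a joint passes its speed limit or range.

## Robot

A 7-joint arm with a two-finger parallel gripper is mounted at the origin on a cart in front of the work surface, level with it; the furniture and walls round the work are solid. World frame = base frame: x ahead of the robot, y to its left, z up, the work surface at z = 0. Lengths are in m, angles in rad, forces in N, time in s.
With the tool pointing down it reaches from about 0.425 to 0.875 m from the base axis. Payload 4.7 kg.
Tool frame: the origin (TCP) lies between the finger pads; the fingertips stand 19 mm ahead of it and the grasp point (between the pads) is the TCP (ctrl.tip_extent is the distance from the TCP to the fingertips, in m); z points along the fingers, y is the line along which they close (so a half turn about z gives the same grasp; the last joint's range is limited). The gripper opens to 87 mm and grips with 3 to 60 N. Pads are 19 mm wide; open, the fingers measure 117 mm over their backs; the gripper's body (75 mm by 190 mm) begins 51 mm behind the grasp point.
Start: joints at [-1.167, 0.321, -0.07, 1.45, 0.023, 1.371, -0.057], TCP at [0.247, 0.601, 0.242] pointing down, gripper open.
Joint ranges: [-2.86, 2.86], [-0.3, 2.09], [-1.38, 1.24], [0.06, 2.45], [-1.56, 4.7], [0.09, 2.05], [-2.69, 2.69]. Speed limits (rad/s): [2.57, 2.57, 3.14, 3.14, 3.14, 3.14, 3.14].

## Interface

Orientations are given as a rotation vector (axis times angle).
In Python, from bench import ctrl gives the robot as it stands.
- The arm moves only by the shell command python3 -m crank 'ROWS' [OPENING] [FORCE]. ROWS is JSON, a list of rows, each an object of numbers: "tx", "ty", "tz": the shift along the tool's x, y, z in mm; "turn": the turn about the tool's z in units of 5 degrees (1.0 is 5 degrees). In form: [{"tx": .., "ty": .., "tz": .., "turn": ..}, ...]. A call has 1 to 5 rows; each row is the pose to reach, as a shift and turn from the pose commanded when the call began, along the tool's axes at that moment; what a row does not reach only later rows make up. A row lasts 1/8 s, in which the tool goes at most 62.5 mm and 10.7 degrees, less where a joint would pass 70% of its speed; a pose out of reach is approached as far as the arm can. A call with a gripper value outside its range is refused whole. OPENING is the finger opening in mm, from 0 to 87, set as the call begins (- or left out, the last holds). The fingers move at their own pace and stop on an object; FORCE is the grip in N (left out, the last holds). Time passes only in rows, so rows that repeat a pose let the fingers close. It gives the time, the measured TCP pose, the force, the opening and the grip force at its end, in the units of the state.
- ctrl.get_state(): the state, without advancing time (a new reading comes with each control period).
- ctrl.get_image(name): name is "side" or "top" or "wrist"; returns (picture, depth): 384x512x3 uint8, red, green, blue; 384x512 float32, m along the optical axis (not along the pixel's ray), 0 where there is no reading.
- ctrl.camera_model(name): a dict with "intrinsics" (3x3 intrinsics, pixels), "dist_coeffs" ([k1, k2, p1, p2, k3] as OpenCV has them; the pictures are not rectified), "origin" and "orientation" of the camera in the world. Camera axes: x right, y down, z forward; pixel columns grow to the right and rows downward; lengths in m; the calibration is good to about 2 mm. A picture is of the moment at which its call begins: read the wrist's pose just before it. camera_model takes no time and is no camera call; for the wrist camera it gives the pose at the moment of the call.
- ctrl.close_job(): hands the job in; it is judged then, once.
Trained networks look in the newest picture that a camera, given by its name, has taken for a name from the list of things; names that differ only in an ending like _2 or _b are one class to them, and where a whole thing is asked for, a point or a joint stands for the part that bears it (a point fixed in the world has none). Each returns a list of dicts, best first, with "confidence" (0 to 1); they miss things now and then, are a little off and sometimes report something else, mostly with a low value. They report only what shows in the picture. A call takes as long as a camera call.
- ctrl.recognise(camera, query): "xyz" ([x, y, z] in m, in world coordinates, good to about 4 mm: the middle of the surface that is visible of it).
- ctrl.mark_of(camera, query): "xyz" ([x, y, z] in m, in world coordinates, good to about 4 mm: a listed point, or the origin of a listed thing).
The state is a dict: "time": time; "joint_positions": joint angles; "qd": joint speeds; "joint_torque": joint torques, N m; "position": TCP position; "tool_rot": TCP orientation; "ft_force": force on the tool from outside, world axes, zero at the start; "torque": the same for the moment, N m; "grip_width": opening from 0.0 (shut) to 1.0 (fully open); "grip_force": force on a finger pad.
Only numpy, scipy, OpenCV 4.12 (cv2) and the standard library are available. Lean on these libraries where they do the work, as an engineer would, in place of code of your own. Each camera call takes 0.05 s, during which the arm holds its last target. There are 200 camera calls.

## Working session

There is one attempt and no reset: what is moved stays moved. The work goes in short steps, Python scripts to look and compute and a shell command to move; the robot and the scene stay as the last step left them, time stands still between calls to the robot, and variables do not carry over. Pictures are saved under pics/ and viewed, at most 10 in all, crops included, and the job is handed in when it is done.

```bash
ls; mkdir -p pics; python3 - <<'E'
from bench import ctrl
import cv2,numpy as np
s=ctrl.get_state();print(s['time'],s['position'],s['tool_rot'],s['grip_width'])
ims=[]
for c in ['top','side']:
    p,d=ctrl.get_image(c);ims.append(p)
    m=ctrl.camera_model(c);print(c,np.round(m['origin'],3))
    for q in ['kiln','kiln_lid','lid_handle','lid_rest','switch_box','isolator','isolator_grip','bisque_cup','glaze_jar']:
        r=ctrl.mark_of(c,q);print(q,[(np.round(x['xyz'],3).tolist(),round(x['confidence'],2)) for x in r[:2]])
cv2.imwrite('pics/a.png',cv2.cvtColor(ims[0],cv2.COLOR_RGB2BGR))
cv2.imwrite('pics/b.png',cv2.cvtColor(ims[1],cv2.COLOR_RGB2BGR))
E
```

```text
pics
0.0 [0.24685175 0.6007415  0.2404899 ] [-6.08300728e-01 -3.08187860e+00  2.94450841e-03] 0.995464973018366
top [0.502 0.084 1.048]
kiln []
kiln_lid [([0.53, 0.298, 0.099], 0.64)]
lid_handle [([0.53, 0.3, 0.143], 0.91)]
lid_rest [([0.535, -0.149, -0.001], 0.79)]
switch_box [([0.509, 0.108, 0.006], 0.91)]Traceback (most recent call last):
  File "<stdin>", line 9, in <module>
ValueError: it knows: bisque_cup, glaze_jar, isolator_grip, kiln, kiln_lid, lid_handle, lid_rest, switch_box
```

```bash
cat > h.py <<'E'
from bench import ctrl
import cv2,numpy as np
from scipy.spatial.transform import Rotation as R
def cloud(c):
    p,d=ctrl.get_image(c);m=ctrl.camera_model(c)
    K=np.array(m['intrinsics'],float);D=np.array(m['dist_coeffs'],float)
    o=np.array(m['orientation'],float);Rm=R.from_rotvec(o).as_matrix() if o.size==3 else o.reshape(3,3)
    v,u=np.mgrid[:384,:512]
    n=cv2.undistortPoints(np.stack([u,v],-1).reshape(-1,1,2).astype(float),K,D).reshape(384,512,2)
    X=np.dstack([n*d[...,None],d])@Rm.T+np.array(m['origin'])
    X[d==0]=np.nan
    return p,X
def box(X,c,r,z0,z1):
    """min-area rectangle of points in a height band"""
    k=(np.hypot(X[...,0]-c[0],X[...,1]-c[1])<r)&(X[...,2]>z0)&(X[...,2]<z1)
    P=X[k]
    rc=cv2.minAreaRect((P[:,:2]*1000).astype(np.float32))
    w,v=np.linalg.eigh(np.cov(P[:,:2].T));a=np.degrees(np.arctan2(v[1,1],v[0,1]))
    print(len(P),'mean',P.mean(0).round(4),'rect c',np.round(rc[0],1),np.round(rc[1],1),'ang',round(rc[2],1),'pca',round(a,1),'zmed',np.median(P[:,2]).round(4))
    return k
def save(p,n): cv2.imwrite('pics/'+n,cv2.cvtColor(p,cv2.COLOR_RGB2BGR))
E
python3 - <<'E'
from h import *
for c in ['top','side']:
    p,X=cloud(c);save(p,c+'1.png')
    for q in ['isolator_grip','bisque_cup','glaze_jar','lid_rest','lid_handle']:
        r=ctrl.mark_of(c,q);print(c,q,[(np.round(x['xyz'],3).tolist(),round(x['confidence'],2)) for x in r[:2]])
    if c=='top':
        print('handle');box(X,(.53,.3),.06,.138,.16)
        print('disc');box(X,(.53,.3),.09,.106,.124)
        print('iso');box(X,(.509,.108),.06,.065,.085)
        print('boxtop');box(X,(.509,.108),.09,.034,.047)
        print('rest');box(X,(.535,-.149),.13,.038,.052)
E
```

```text
top isolator_grip [([0.509, 0.106, 0.067], 0.74)]
top bisque_cup [([0.712, 0.152, -0.003], 0.57)]
top glaze_jar [([0.721, 0.269, -0.0], 0.59)]
top lid_rest [([0.534, -0.149, 0.001], 0.89)]
top lid_handle [([0.529, 0.298, 0.142], 0.71)]
handle
210 mean [0.5306 0.2975 0.1452] rect c [530.8 297.9] [14.3 66.6] ang 73.5 pca 163.2 zmed 0.1454
disc
2645 mean [0.5305 0.2981 0.1119] rect c [531.5 298.3] [137.  135.1] ang 15.6 pca 62.7 zmed 0.1119
iso
163 mean [0.5121 0.1072 0.072 ] rect c [513.8 107. ] [15.6 59.6] ang 79.9 pca 170.1 zmed 0.0723
boxtop
1111 mean [0.5094 0.1077 0.0401] rect c [510.1 107.8] [94.  94.6] ang 68.8 pca -136.2 zmed 0.0399
rest
812 mean [ 0.533  -0.1463  0.0423] rect c [ 534.5 -146.6] [124.3 151.7] ang 60.6 pca 61.1 zmed 0.0424
side isolator_grip [([0.506, 0.11, 0.064], 0.81), ([0.531, 0.302, 0.002], 0.23)]
side bisque_cup [([0.713, 0.153, -0.0], 0.79)]
side glaze_jar [([0.723, 0.262, -0.0], 0.79), ([0.531, 0.299, 0.144], 0.58)]
side lid_rest []
side lid_handle [([0.533, 0.3, 0.141], 0.59)]
```

View pics/top1.png

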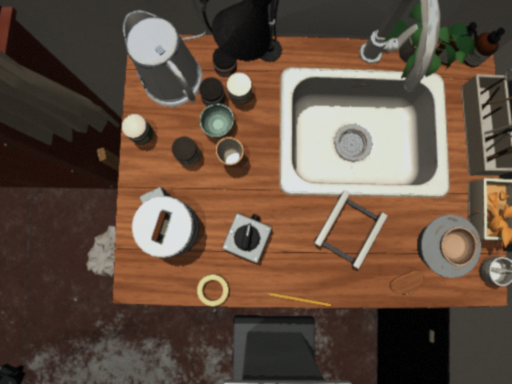

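View pics/side1.png

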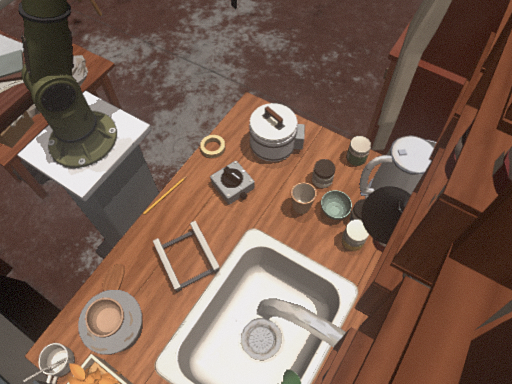

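The top view shows the kiln at (165,227), with its handle running down and left. The switch box is at (247,238), with the nose near the gland at (256,217), and the rest is at (350,230). The cup (230,152) and jar (187,152) stand clear. The side view agrees. The box's off direction is about 68.8° and the nose is at about -10°, so the handle needs about 79° anticlockwise.

```bash
cat > go.py <<'E'
import sys
from h import *
# x y z (m) yaw of tool y (deg) -> shift/turn from the measured pose
x,y,z,yaw=map(float,sys.argv[1:5])
s=ctrl.get_state();M=R.from_rotvec(s['tool_rot']).as_matrix()
cur=np.degrees(np.arctan2(M[1,1],M[0,1]))
d=M.T@(np.array([x,y,z])-s['position'])*1000
t=-(yaw-cur);t=(t+180)%360-180
print('t',round(s['time'],2),'pos',np.round(s['position'],4),'yaw',cur.round(1),'tilt',np.degrees(np.arccos(-M[2,2])).round(2),'F',np.round(s['ft_force'],1),'grip',round(s['grip_width'],3),round(s['grip_force'],1),'j7',np.round(s['joint_positions'][6],2))
print('shift',d.round(1),'turn units',round(t/5,2))
E
python3 go.py .5095 .1078 .16 -99.9
```

```text
t 0.9 pos [0.247  0.6012 0.2416] yaw 67.7 tilt 0.01 F [-0.6 -0.4 -0.1] grip 1.0 0.0 j7 -0.06
shift [-430.3 -356.7   81.6] turn units 33.51
```

```bash
python3 -m crank '[{"tx":-43,"ty":-36,"tz":0,"turn":2},{"tx":-86,"ty":-71,"tz":0,"turn":4},{"tx":-129,"ty":-107,"tz":0,"turn":6},{"tx":-172,"ty":-143,"tz":0,"turn":8},{"tx":-215,"ty":-178,"tz":0,"turn":10}]' 60; python3 go.py .5095 .1078 .16 -99.9
```

```text
time: 1.52
position: [0.379, 0.3532, 0.2419]
tool_rot: [1.861, 2.531, 0.002]
ft_force: [1.5, -0.0, 1.2]
grip_width: 0.697
grip_force: 0.0
t 1.52 pos [0.379  0.3532 0.2419] yaw 17.3 tilt 0.06 F [ 1.5 -0.   1.2] grip 0.697 0.0 j7 -0.49
shift [-273.2   51.4   81.8] turn units 23.45
```

```bash
python3 -m crank '[{"tx":-55,"ty":10,"tz":0,"turn":2},{"tx":-110,"ty":20,"tz":0,"turn":4},{"tx":-165,"ty":30,"tz":0,"turn":6},{"tx":-220,"ty":41,"tz":0,"turn":8},{"tx":-271,"ty":51,"tz":20,"turn":10}]'; python3 go.py .5095 .1078 .16 -99.9
```

```text
time: 2.15
position: [0.5111, 0.1106, 0.2232]
tool_rot: [2.756, 1.506, 0.007]
ft_force: [0.1, 1.5, -0.9]
grip_width: 0.69
grip_force: 0.0
t 2.15 pos [0.5111 0.1106 0.2232] yaw -32.7 tilt 0.27 F [ 0.1  1.5 -0.9] grip 0.69 0.0 j7 -0.81
shift [-3.5  0.  63.2] turn units 13.44
```

```bash
python3 -m crank '[{"tx":-3,"ty":0,"tz":12,"turn":2},{"tx":-3,"ty":0,"tz":24,"turn":4},{"tx":-3,"ty":0,"tz":36,"turn":6},{"tx":-3,"ty":0,"tz":48,"turn":8},{"tx":-3,"ty":0,"tz":60,"turn":10}]'; python3 -m crank '[{"turn":2},{"turn":3.5},{"turn":3.5}]'; python3 go.py .5095 .1078 .16 -99.9; python3 - <<'E'
from h import *
for c in ['wrist']:
    p,X=cloud(c);save(p,'w1.png')
    box(X,(.51,.108),.06,.065,.085)
    box(X,(.51,.108),.09,.034,.047)
E
```

```text
time: 2.78
position: [0.5076, 0.1097, 0.1614]
tool_rot: [-3.135, -0.201, -0.001]
ft_force: [-0.7, 0.6, -0.4]
grip_width: 0.69
grip_force: 0.0
t 2.77 pos [0.5076 0.1097 0.1614] yaw -82.7 tilt 0.03 F [-0.7  0.6 -0.4] grip 0.69 0.0 j7 -1.66
shift [1.7 2.1 1.4] turn units 3.45
1197 mean [0.5124 0.1086 0.0722] rect c [512.6 108.2] [16.1 59.6] ang 79.3 pca 169.4 zmed 0.0727
6224 mean [0.5142 0.109  0.0403] rect c [508.6 108.4] [93.7 93.5] ang 68.1 pca 88.6 zmed 0.04$[0]: bad value
```

View pics/w1.png

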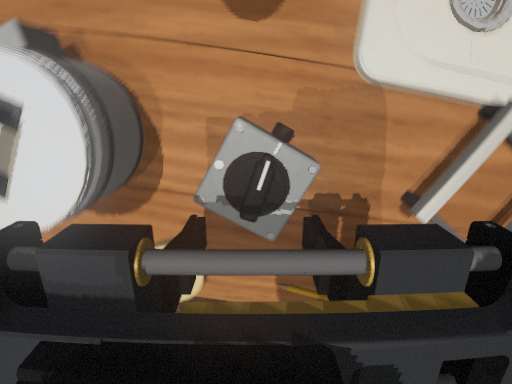

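The wrist view shows the box at (258,180), with the off dot at (219,165) on its left and the bar's nose pointing up towards the gland at (284,131). That agrees with the top view. I'll line up and descend.

```bash
python3 -m crank '[{"tx":1,"ty":2,"tz":0,"turn":2},{"tx":1,"ty":2,"tz":0,"turn":3.5},{"tx":1,"ty":2,"tz":20,"turn":3.5},{"tx":1,"ty":2,"tz":40,"turn":3.5},{"tx":1,"ty":2,"tz":60,"turn":3.5}]'; python3 go.py .5095 .1080 .068 -100.2
```

```text
time: 3.45
position: [0.509, 0.108, 0.1015]
tool_rot: [-3.13, 0.265, -0.001]
ft_force: [-0.4, 0.7, -0.7]
grip_width: 0.69
grip_force: 0.0
t 3.45 pos [0.509  0.108  0.1015] yaw -99.7 tilt 0.05 F [-0.4  0.7 -0.7] grip 0.69 0.0 j7 -1.92
shift [ 0.5 -0.1 33.5] turn units 0.11
```

```bash
python3 -m crank '[{"tx":0.5,"ty":0,"tz":17,"turn":0},{"tx":0.5,"ty":0,"tz":34,"turn":0},{"tx":0.5,"ty":0,"tz":34,"turn":0}]'; python3 -m crank '[{"tx":0,"ty":0,"tz":0,"turn":0},{"tx":0,"ty":0,"tz":0,"turn":0},{"tx":0,"ty":0,"tz":0,"turn":0},{"tx":0,"ty":0,"tz":0,"turn":0},{"tx":0,"ty":0,"tz":0,"turn":0}]' 5 25; python3 go.py .5095 .1080 .068 -21.2
```

```text
time: 3.82
position: [0.509, 0.1076, 0.0668]
tool_rot: [3.129, -0.269, -0.001]
ft_force: [0.7, 0.1, -0.2]
grip_width: 0.686
grip_force: 0.0
time: 4.45
position: [0.5095, 0.108, 0.0679]
tool_rot: [-3.129, 0.269, -0.001]
ft_force: [-0.4, 1.5, 1.5]
grip_width: 0.606
grip_force: 25.0
t 4.45 pos [0.5095 0.108  0.0679] yaw -99.8 tilt 0.05 F [-0.4  1.5  1.5] grip 0.606 25.0 j7 -1.9
shift [ 0.   0.  -0.1] turn units -15.72
```

```bash
python3 -m crank '[{"tx":0,"ty":0,"tz":0,"turn":0},{"tx":0,"ty":0,"tz":0,"turn":0},{"tx":0,"ty":0,"tz":0,"turn":0}]'; python3 - <<'E'
from h import *
p,X=cloud('wrist');save(p,'w2.png')
E
```

```text
time: 4.82
position: [0.5095, 0.1081, 0.0679]
tool_rot: [-3.129, 0.269, -0.001]
ft_force: [-0.1, 2.0, 3.2]
grip_width: 0.599
grip_force: 25.0
```

View pics/w2.png

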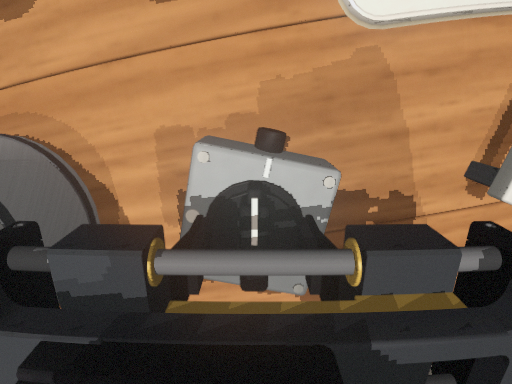

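The wrist view shows why the fingers stopped at 52 mm: the tips are on the round base disc below the bar, around (255,230). The bar itself is between them. I'll open, rise 6 mm and close again.

```bash
python3 -m crank '[{"tx":0,"ty":0,"tz":0,"turn":0},{"tx":0,"ty":0,"tz":0,"turn":0},{"tx":0,"ty":0,"tz":-6,"turn":0},{"tx":0,"ty":0,"tz":-6,"turn":0}]' 60; python3 -m crank '[{"tx":0,"ty":0,"tz":0,"turn":0},{"tx":0,"ty":0,"tz":0,"turn":0},{"tx":0,"ty":0,"tz":0,"turn":0},{"tx":0,"ty":0,"tz":0,"turn":0},{"tx":0,"ty":0,"tz":0,"turn":0}]' 5 25; python3 go.py .5095 .1080 .074 -21.2
```

```text
time: 5.38
position: [0.5096, 0.1075, 0.074]
tool_rot: [-3.13, 0.27, -0.001]
ft_force: [0.7, -0.5, -0.4]
grip_width: 0.689
grip_force: 0.0
time: 6.0
position: [0.5092, 0.1077, 0.0735]
tool_rot: [-3.13, 0.269, 0.0]
ft_force: [0.4, -0.3, 1.4]
grip_width: 0.209
grip_force: 0.0
t 6.0 pos [0.5092 0.1077 0.0735] yaw -99.8 tilt 0.0 F [ 0.4 -0.3  1.4] grip 0.209 0.0 j7 -1.9
shift [ 0.2 -0.3 -0.5] turn units -15.73
```

```bash
python3 -m crank '[{"tx":0,"ty":0,"tz":0,"turn":0},{"tx":0,"ty":0,"tz":0,"turn":0},{"tx":0,"ty":0,"tz":0,"turn":-1}]'; python3 -m crank '[{"tx":0,"ty":0,"tz":0,"turn":-1},{"tx":0,"ty":0,"tz":0,"turn":-2.3},{"tx":0,"ty":0,"tz":0,"turn":-3.6},{"tx":0,"ty":0,"tz":0,"turn":-4.9},{"tx":0,"ty":0,"tz":0,"turn":-6}]'; python3 go.py .5095 .1080 .074 -21.2
```

```text
time: 6.38
position: [0.5093, 0.1081, 0.0736]
tool_rot: [-3.138, 0.129, -0.0]
ft_force: [0.5, 1.9, -0.7]
grip_width: 0.179
grip_force: 25.0
time: 7.0
position: [0.5093, 0.1081, 0.0736]
tool_rot: [-3.065, -0.689, -0.001]
ft_force: [0.8, 1.8, -1.2]
grip_width: 0.182
grip_force: 25.0
t 7.0 pos [0.5093 0.1081 0.0736] yaw -64.6 tilt 0.04 F [ 0.8  1.8 -1.2] grip 0.182 25.0 j7 -1.3
shift [ 0.1  0.2 -0.4] turn units -8.69
```

```bash
python3 -m crank '[{"tx":0,"ty":0,"tz":0,"turn":-1.3},{"tx":0,"ty":0,"tz":0,"turn":-2.6},{"tx":0,"ty":0,"tz":0,"turn":-3.9},{"tx":0,"ty":0,"tz":0,"turn":-5.2},{"tx":0,"ty":0,"tz":0,"turn":-6.5}]'; python3 -m crank '[{"tx":0,"ty":0,"tz":0,"turn":-1},{"tx":0,"ty":0,"tz":0,"turn":-1.8},{"tx":0,"ty":0,"tz":0,"turn":-2.4},{"tx":0,"ty":0,"tz":0,"turn":-2.4}]';  python3 -c "from bench import ctrl;print(ctrl.get_state()['torque'])"; python3 go.py .5095 .1080 .074 -21.2
```

```text
time: 7.62
position: [0.5093, 0.1081, 0.0736]
tool_rot: [-2.749, -1.52, -0.001]
ft_force: [0.2, 1.1, -0.6]
grip_width: 0.182
grip_force: 25.0
time: 8.12
position: [0.5093, 0.1081, 0.0736]
tool_rot: [-2.579, -1.793, -0.001]
ft_force: [-0.4, 1.6, -1.1]
grip_width: 0.182
grip_force: 25.0
[ 0.35741937 -0.02251149 -0.2315038 ]
t 8.12 pos [0.5093 0.1081 0.0736] yaw -20.4 tilt 0.05 F [-0.4  1.6 -1.1] grip 0.182 25.0 j7 -0.55
shift [-0.   0.2 -0.4] turn units 0.16
```

```bash
python3 -m crank '[{"tx":0,"ty":0,"tz":0,"turn":-0.5},{"tx":0,"ty":0,"tz":0,"turn":-0.9},{"tx":0,"ty":0,"tz":0,"turn":-0.9}]';  python3 -c "from bench import ctrl;print(ctrl.get_state()['torque'])"; python3 go.py .5095 .1080 .074 -21.2
```

```text
time: 8.5
position: [0.5092, 0.1078, 0.0736]
tool_rot: [-2.507, -1.892, -0.0]
ft_force: [0.1, 1.7, -0.4]
grip_width: 0.19
grip_force: 26.5
[ 0.38450709  0.04582306 -0.72726003]
t 8.5 pos [0.5092 0.1078 0.0736] yaw -15.9 tilt 0.03 F [ 0.1  1.7 -0.4] grip 0.19 26.5 j7 -0.47
shift [ 0.3  0.2 -0.4] turn units 1.06
```

The torque rose to 0.73 N m, so the isolator is on its stop. I'll release it and rise.

```bash
python3 -m crank '[{"tx":0,"ty":0,"tz":0,"turn":0},{"tx":0,"ty":0,"tz":0,"turn":0},{"tx":0,"ty":0,"tz":0,"turn":0},{"tx":0,"ty":0,"tz":-30,"turn":0},{"tx":0,"ty":0,"tz":-60,"turn":0}]' 60;  python3 -m crank '[{"tx":0,"ty":0,"tz":-50,"turn":-2},{"tx":0,"ty":0,"tz":-90,"turn":-4},{"tx":0,"ty":0,"tz":-90,"turn":-6},{"tx":0,"ty":0,"tz":-90,"turn":-8},{"tx":0,"ty":0,"tz":-90,"turn":-10}]'; python3 go.py .5305 .298 .225 73.3; python3 - <<'E'
from h import *
p,X=cloud('top')
print('handle');box(X,(.53,.3),.06,.138,.16)
print('iso');box(X,(.509,.108),.06,.065,.085)
E
```

```text
time: 9.12
position: [0.5089, 0.1074, 0.134]
tool_rot: [2.506, 1.894, -0.002]
ft_force: [0.4, -1.0, 0.8]
grip_width: 0.651
grip_force: 0.0
time: 9.75
position: [0.5092, 0.1075, 0.2237]
tool_rot: [1.463, 2.78, -0.0]
ft_force: [0.4, 0.1, -0.2]
grip_width: 0.686
grip_force: 0.0
t 9.75 pos [0.5092 0.1075 0.2237] yaw 34.5 tilt 0.02 F [ 0.4  0.1 -0.2] grip 0.686 0.0 j7 0.36
shift [145.  125.5  -1.4] turn units -7.76
handle
210 mean [0.5307 0.2974 0.1452] rect c [530.9 298.1] [14.4 66.5] ang 73.2 pca 163.4 zmed 0.1455
iso
0 mean [nan nan nan] rect c [0. 0.] [0. 0.] ang 0.0 pca nan zmed nan
  avg = a.mean(axis, **keepdims_kw)
  ret = um.true_divide(
h.py:18: RuntimeWarning: Degrees of freedom <= 0 for slice
  w,v=np.linalg.eigh(np.cov(P[:,:2].T));a=np.degrees(np.arctan2(v[1,1],v[0,1]))
  c *= np.true_divide(1, fact)
  c *= np.true_divide(1, fact)
h.py:19: RuntimeWarning: Mean of empty slice.
  print(len(P),'mean',P.mean(0).round(4),'rect c',np.round(rc[0],1),np.round(rc[1],1),'ang',round(rc[2],1),'pca',round(a,1),'zmed',np.median(P[:,2]).round(4))
  return _methods._mean(a, axis=axis, dtype=dtype,
  ret = ret.dtype.type(ret / rcount)
```

Isolator hidden by the gripper here. I'll check it from above the lid.

```bash
python3 -m crank '[{"tx":36,"ty":31,"tz":0,"turn":-2},{"tx":73,"ty":63,"tz":0,"turn":-4},{"tx":109,"ty":94,"tz":0,"turn":-6},{"tx":145,"ty":125,"tz":0,"turn":-7.8},{"tx":145,"ty":125,"tz":0,"turn":-7.8}]'; python3 go.py .5307 .298 .141 73.3; python3 - <<'E'
from h import *
p,X=cloud('top')
print('iso');box(X,(.509,.108),.06,.065,.085)
p,X=cloud('wrist')
print('handle');box(X,(.53,.3),.06,.138,.16)
E
```

```text
time: 10.42
position: [0.5297, 0.3028, 0.2227]
tool_rot: [-0.451, -3.107, -0.002]
ft_force: [-0.6, -0.2, 0.7]
grip_width: 0.689
grip_force: 0.0
t 10.43 pos [0.5297 0.3028 0.2227] yaw 73.5 tilt 0.11 F [-0.6 -0.2  0.7] grip 0.689 0.0 j7 0.74
shift [-2.4 -4.4 81.7] turn units 0.03
iso
161 mean [0.5107 0.1094 0.0724] rect c [511.6 111.6] [59.3 15.9] ang 67.9 pca 68.3 zmed 0.0725
handle
1296 mean [0.5291 0.2983 0.1474] rect c [531.4 297.3] [13.3 65.7] ang 73.4 pca 163.4 zmed 0.1476
```

Isolator is at 68°, which is off. Descending onto the handle and gripping.

```bash
python3 -m crank '[{"tx":-2,"ty":-4,"tz":0,"turn":0},{"tx":-2,"ty":-4,"tz":20,"turn":0},{"tx":-2,"ty":-4,"tz":40,"turn":0},{"tx":-2,"ty":-4,"tz":60,"turn":0},{"tx":-2,"ty":-4,"tz":60,"turn":0}]'; python3 go.py .5307 .298 .142 73.3
```

```text
time: 11.15
position: [0.5315, 0.291, 0.1623]
tool_rot: [-0.464, -3.105, 0.004]
ft_force: [0.2, 0.3, 0.3]
grip_width: 0.69
grip_force: 0.0
t 11.15 pos [0.5315 0.291  0.1623] yaw 73.0 tilt 0.19 F [0.2 0.3 0.3] grip 0.69 0.0 j7 0.76
shift [ 2.7  6.5 20.3] turn units -0.06
```

```bash
python3 -m crank '[{"tx":3,"ty":6,"tz":0,"turn":0},{"tx":3,"ty":6,"tz":0,"turn":0},{"tx":3,"ty":6,"tz":10,"turn":0},{"tx":3,"ty":6,"tz":20,"turn":0},{"tx":3,"ty":6,"tz":20,"turn":0}]'; python3 go.py .5307 .298 .142 73.3
```

```text
time: 11.78
position: [0.53, 0.2995, 0.142]
tool_rot: [-0.46, -3.106, 0.003]
ft_force: [-0.9, 0.4, 0.3]
grip_width: 0.685
grip_force: 0.0
t 11.78 pos [0.53   0.2995 0.142 ] yaw 73.2 tilt 0.16 F [-0.9  0.4  0.3] grip 0.685 0.0 j7 0.75
shift [-1.1 -1.2 -0. ] turn units -0.03
```

```bash
python3 -m crank '[{"tx":-0.5,"ty":-1,"tz":0,"turn":0},{"tx":-0.5,"ty":-1,"tz":0,"turn":0},{"tx":-0.5,"ty":-1,"tz":0,"turn":0},{"tx":-0.5,"ty":-1,"tz":0,"turn":0},{"tx":-0.5,"ty":-1,"tz":0,"turn":0}]' 5 45; python3 -m crank '[{"tx":0,"ty":0,"tz":0,"turn":0},{"tx":0,"ty":0,"tz":0,"turn":0},{"tx":0,"ty":0,"tz":0,"turn":0}]'; python3 go.py .5307 .298 .142 73.3
```

```text
time: 12.4
position: [0.5311, 0.299, 0.1437]
tool_rot: [0.46, 3.108, 0.0]
ft_force: [0.0, -0.4, -0.0]
grip_width: 0.202
grip_force: 0.0
time: 12.78
position: [0.5311, 0.2991, 0.1436]
tool_rot: [0.46, 3.108, 0.0]
ft_force: [0.6, 1.2, -0.4]
grip_width: 0.156
grip_force: 45.0
t 12.78 pos [0.5311 0.2991 0.1436] yaw 73.2 tilt 0.02 F [ 0.6  1.2 -0.4] grip 0.156 45.0 j7 0.75
shift [ 0.1 -1.2  1.6] turn units -0.03
```

Gripped at 13.6 mm. Lift straight up, 80 mm.

```bash
python3 -m crank '[{"tx":0,"ty":0,"tz":-8,"turn":0},{"tx":0,"ty":0,"tz":-20,"turn":0},{"tx":0,"ty":0,"tz":-40,"turn":0},{"tx":0,"ty":0,"tz":-60,"turn":0},{"tx":0,"ty":0,"tz":-80,"turn":0}]'; python3 go.py .5345 -.147 .2 60; python3 - <<'E'
from h import *
p,X=cloud('side');save(p,'s2.png')
print([(np.round(x['xyz'],3),x['confidence']) for x in ctrl.mark_of('side','kiln_lid')])
E
```

```text
time: 13.4
position: [0.5309, 0.2988, 0.2246]
tool_rot: [-0.46, -3.108, 0.0]
ft_force: [-0.8, 0.5, -4.0]
grip_width: 0.158
grip_force: 45.0
t 13.4 pos [0.5309 0.2988 0.2246] yaw 73.2 tilt 0.01 F [-0.8  0.5 -4. ] grip 0.158 45.0 j7 0.74
shift [-132.6 -425.6   24.7] turn units 2.63
[(array([0.53 , 0.297, 0.179]), 0.6)]
```

View pics/s2.png

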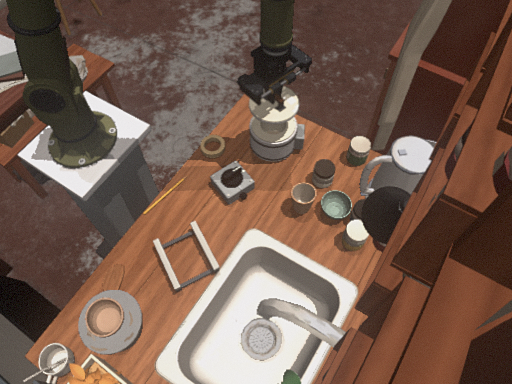

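The lid is held level above the kiln at (275,105), with the isolator nose pointing at its dot near (240,172). Carry to the rest, slowing towards the end.

```bash
python3 -m crank '[{"tx":-8,"ty":-25,"tz":0,"turn":0},{"tx":-21,"ty":-67,"tz":0,"turn":0},{"tx":-35,"ty":-112,"tz":0,"turn":0},{"tx":-50,"ty":-160,"tz":0,"turn":0},{"tx":-65,"ty":-208,"tz":0,"turn":0}]'; python3 -m crank '[{"tx":-14,"ty":-45,"tz":0,"turn":0},{"tx":-28,"ty":-90,"tz":0,"turn":0},{"tx":-42,"ty":-135,"tz":0,"turn":0},{"tx":-54,"ty":-175,"tz":0,"turn":0},{"tx":-63,"ty":-203,"tz":0,"turn":0}]';python3 go.py .5345 -.147 .2 73
```

```text
time: 14.12
position: [0.5325, 0.0793, 0.2229]
tool_rot: [-0.46, -3.107, 0.0]
ft_force: [0.5, -0.2, -4.7]
grip_width: 0.152
grip_force: 45.0
time: 14.75
position: [0.5336, -0.1341, 0.223]
tool_rot: [-0.464, -3.106, 0.001]
ft_force: [0.4, 0.3, -4.3]
grip_width: 0.156
grip_force: 45.0
t 14.75 pos [ 0.5336 -0.1341  0.223 ] yaw 73.0 tilt 0.06 F [ 0.4  0.3 -4.3] grip 0.156 45.0 j7 1.52
shift [ -4.6 -12.1  23. ] turn units 0.0
```

```bash
python3 -m crank '[{"tx":-4,"ty":-12,"tz":0,"turn":0},{"tx":-4,"ty":-12,"tz":15,"turn":0},{"tx":-4,"ty":-12,"tz":35,"turn":0},{"tx":-4,"ty":-12,"tz":55,"turn":0},{"tx":-4,"ty":-12,"tz":55,"turn":0}]';python3 go.py .5345 -.147 .0886 73; python3 - <<'E'
from h import *
p,X=cloud('wrist');save(p,'w3.png')
box(X,(.5345,-.147),.13,.038,.052)
E
```

```text
time: 15.38
position: [0.5333, -0.1414, 0.1657]
tool_rot: [-0.455, -3.103, -0.001]
ft_force: [0.5, 0.2, -4.2]
grip_width: 0.157
grip_force: 45.0
t 15.38 pos [ 0.5333 -0.1414  0.1657] yaw 73.3 tilt 0.32 F [ 0.5  0.2 -4.2] grip 0.157 45.0 j7 1.56
shift [-3.2 -5.1 77.1] turn units 0.07
868 mean [ 0.4721 -0.131   0.0455] rect c [ 478.1 -114.9] [126.7  33.8] ang 68.7 pca 64.6 zmed 0.0457
```

View pics/w3.png

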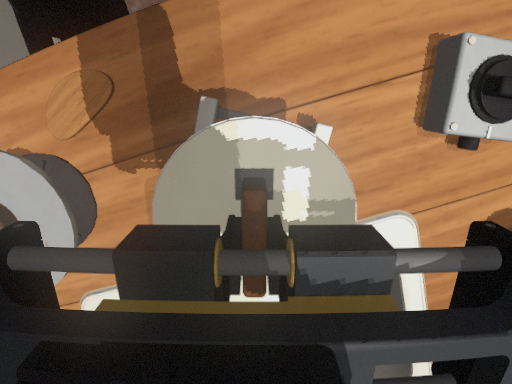

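The lid hangs level over the rest, with the two bar ends visible at (208,110) and (323,130). Centre it, then go down slowly.

```bash
python3 -m crank '[{"tx":-3,"ty":-4,"tz":0,"turn":0},{"tx":-3,"ty":-4,"tz":15,"turn":0},{"tx":-3,"ty":-4,"tz":30,"turn":0},{"tx":-3,"ty":-4,"tz":42,"turn":0},{"tx":-3,"ty":-4,"tz":42,"turn":0}]';python3 go.py .5345 -.147 .0886 73
```

```text
time: 16.05
position: [0.5354, -0.1485, 0.1248]
tool_rot: [-0.459, -3.105, 0.0]
ft_force: [0.5, -0.7, -4.4]
grip_width: 0.155
grip_force: 45.0
t 16.05 pos [ 0.5354 -0.1485  0.1248] yaw 73.2 tilt 0.18 F [ 0.5 -0.7 -4.4] grip 0.155 45.0 j7 1.59
shift [ 1.2  1.2 36.2] turn units 0.03
```

```bash
python3 -m crank '[{"tx":0,"ty":0,"tz":6,"turn":0},{"tx":0,"ty":0,"tz":13,"turn":0},{"tx":0,"ty":0,"tz":20,"turn":0},{"tx":0,"ty":0,"tz":25,"turn":0},{"tx":0,"ty":0,"tz":25,"turn":0}]';python3 go.py .5345 -.147 .0886 73
```

```text
time: 16.68
position: [0.5363, -0.1488, 0.101]
tool_rot: [-0.46, -3.107, 0.0]
ft_force: [-0.4, -0.4, -4.7]
grip_width: 0.155
grip_force: 45.0
t 16.68 pos [ 0.5363 -0.1488  0.101 ] yaw 73.2 tilt 0.05 F [-0.4 -0.4 -4.7] grip 0.155 45.0 j7 1.6
shift [ 2.2  1.2 12.4] turn units 0.03
```

```bash
python3 -m crank '[{"tx":1.5,"ty":1,"tz":3,"turn":0},{"tx":1.5,"ty":1,"tz":6,"turn":0},{"tx":1.5,"ty":1,"tz":8,"turn":0},{"tx":1.5,"ty":1,"tz":10,"turn":0},{"tx":1.5,"ty":1,"tz":10,"turn":0}]';python3 go.py .5345 -.147 .0886 73
```

```text
time: 17.3
position: [0.5354, -0.1474, 0.0914]
tool_rot: [-0.46, -3.107, -0.0]
ft_force: [0.2, 0.4, -4.9]
grip_width: 0.157
grip_force: 45.0
t 17.3 pos [ 0.5354 -0.1474  0.0914] yaw 73.2 tilt 0.02 F [ 0.2  0.4 -4.9] grip 0.157 45.0 j7 1.6
shift [0.9 0.2 2.8] turn units 0.03
```

```bash
python3 -m crank '[{"tx":0,"ty":0,"tz":1,"turn":0},{"tx":0,"ty":0,"tz":2,"turn":0},{"tx":0,"ty":0,"tz":2,"turn":0}]';python3 go.py .5345 -.147 .0886 73
```

```text
time: 17.68
position: [0.5354, -0.1474, 0.0895]
tool_rot: [-0.46, -3.108, -0.0]
ft_force: [-0.4, -0.4, -5.3]
grip_width: 0.152
grip_force: 45.0
t 17.68 pos [ 0.5354 -0.1474  0.0895] yaw 73.2 tilt 0.01 F [-0.4 -0.4 -5.3] grip 0.152 45.0 j7 1.61
shift [1.  0.1 0.9] turn units 0.03
```

```bash
python3 -m crank '[{"tx":0,"ty":0,"tz":1,"turn":0},{"tx":0,"ty":0,"tz":2,"turn":0},{"tx":0,"ty":0,"tz":2,"turn":0}]';python3 go.py .5345 -.147 .0886 73
```

```text
time: 18.05
position: [0.5356, -0.1474, 0.0886]
tool_rot: [0.46, 3.107, 0.001]
ft_force: [-3.0, 0.8, 4.9]
grip_width: 0.153
grip_force: 45.0
t 18.05 pos [ 0.5356 -0.1474  0.0886] yaw 73.2 tilt 0.04 F [-3.   0.8  4.9] grip 0.153 45.0 j7 1.61
shift [1.2 0.1 0. ] turn units 0.03
```

Force flipped to +4.9 N, so the bars carry the lid. Release, rise and check.

```bash
python3 -m crank '[{"tx":0,"ty":0,"tz":-0.5,"turn":0},{"tx":0,"ty":0,"tz":-0.5,"turn":0},{"tx":0,"ty":0,"tz":-0.5,"turn":0},{"tx":0,"ty":0,"tz":-0.5,"turn":0}]' 60; python3 -m crank '[{"tx":0,"ty":0,"tz":-15,"turn":0},{"tx":0,"ty":0,"tz":-40,"turn":0},{"tx":0,"ty":0,"tz":-80,"turn":0},{"tx":0,"ty":0,"tz":-120,"turn":0},{"tx":0,"ty":0,"tz":-160,"turn":0}]'; python3 -m crank '[{"tx":0,"ty":60,"tz":0,"turn":0},{"tx":0,"ty":120,"tz":0,"turn":0},{"tx":0,"ty":180,"tz":0,"turn":0},{"tx":0,"ty":220,"tz":0,"turn":0},{"tx":0,"ty":220,"tz":0,"turn":0}]'; python3 go.py .5345 -.147 .0886 73; python3 - <<'E'
from h import *
p,X=cloud('top');save(p,'t2.png')
print('handle');box(X,(.535,-.147),.06,.083,.1)
k=box(X,(.535,-.147),.09,.052,.066)
P=X[k];A=np.c_[P[:,:2],np.ones(len(P))];print('slope',np.linalg.lstsq(A,P[:,2],rcond=None)[0][:2])
for q in ['lid_rest','kiln_lid','bisque_cup','glaze_jar']: print(q,[(np.round(x['xyz'],3),round(x['confidence'],2)) for x in ctrl.mark_of('top',q)])
E
```

```text
time: 18.55
position: [0.5356, -0.1475, 0.088]
tool_rot: [0.46, 3.108, -0.0]
ft_force: [-0.4, -0.4, 0.4]
grip_width: 0.522
grip_force: 0.0
time: 19.18
position: [0.5355, -0.1476, 0.2506]
tool_rot: [0.46, 3.106, 0.0]
ft_force: [-0.5, 0.1, -0.5]
grip_width: 0.689
grip_force: 0.0
time: 19.8
position: [0.5995, 0.0682, 0.2486]
tool_rot: [0.449, 3.109, 0.003]
ft_force: [-0.2, 0.2, 0.3]
grip_width: 0.689
grip_force: 0.0
t 19.8 pos [0.5995 0.0682 0.2486] yaw 73.6 tilt 0.09 F [-0.2  0.2  0.3] grip 0.689 0.0 j7 1.18
shift [   1.5 -225.   159.6] turn units 0.12
handle
186 mean [ 0.5356 -0.1458  0.0896] rect c [ 535.5 -146.2] [15.4 66.1] ang 73.8 pca 163.5 zmed 0.0898
2290 mean [ 0.5346 -0.1464  0.0564] rect c [ 535.  -147.1] [135.8 135.5] ang 38.7 pca 50.8 zmed 0.0564
slope [-0.00051009  0.00024471]
lid_rest []
kiln_lid [(array([ 0.533, -0.148,  0.044]), 0.91)]
bisque_cup [(array([ 0.714,  0.152, -0.005]), 0.68)]
glaze_jar [(array([0.722, 0.268, 0.001]), 0.86)]
```

View pics/t2.png

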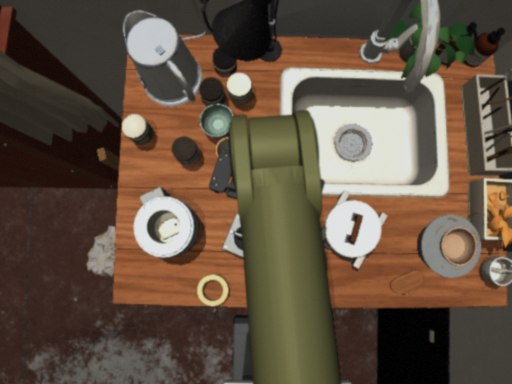

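The lid lies level and centred on the rest at (353,230), the kiln at (165,227) is open, and the cup and jar have not moved. Handing in.

```bash
python3 -c "from bench import ctrl;print(ctrl.close_job())"
```

```text
the job is handed in; nothing more can be done
None
```

I turned the isolator to its off stop, then laid the lid level, handle up and centred on the rest, and let go; the cup and jar have not moved, and the job was handed in at about 20 s with no verdict returned.

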